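# Turn the slide warmer up four clicks and switch it on

## Task

Resin specimens are curing on the slide warmer, and the next stage needs more heat. While the warmer is still off, turn its thermostat dial up (clockwise seen from above) by exactly four clicks from where it now stands, pushing the pointer arm gently round with a fingertip, not pinching it; then switch the warmer on by pressing the raised end of its rocker switch fully down. Leave the dial resting in that click with the switch on, lift nothing, and do not shift the specimen slides on the plate or the things lying around.

Things in the scene. Friction and masses are not known exactly. Their poses are not given: they have to be found in the camera images.
- warmer: Slide warmer: fixed low cream box, 150 mm deep (x), 320 mm wide (y). Origin: centre of its underside, on the table; x points from its front to its back (away from the robot at yaw 0), y to its left, z up. Left part: dark warm plate, 60 mm above the table, with three slides. Right part: grey control panel, 58 mm up, with the round dial towards the back and the rocker switch at the front right.
- thermostat (a joint): Thermostat dial angle, rad; grows clockwise seen from above (hotter). Ten clicks 0.524 rad (30 degrees) apart, at 0 to 4.712, stops just past both ends; it starts resting in one of the first four. Leaving a click takes about 5 to 8 N sideways at 33 mm from the axis; past half-way to the next click (15 degrees) it snaps into that one by itself, ahead of a slow finger. It does not rest between clicks.
- dial_center (a point): Point on the dial's upright axis, at the top of its hub, 89 mm above the table; in the warmer's frame at x 18, y -90 mm. The dial is a flat round black skirt (80 mm across, top 67 mm above the table) with a hub in its middle (33 mm across, top 89 mm) and a pointer arm on one side of the hub. The panel round it is 58 mm above the table and clear for 50 mm from the axis.
- dial_tip (a point): Point on top of the pointer arm, 40 mm from the dial's axis, 89 mm above the table; turns with the dial. The arm runs outward from the hub to 44 mm from the axis, 13 mm wide, sides upright from 67 to 89 mm above the table, white line on top. In the warmer's frame it points at 135 degrees (counter-clockwise from +x) minus the joint value. Four clicks end 69 mm from the start.
- dial: The dial as one turning piece (skirt, hub, pointer arm). Origin: on the dial's axis, 60 mm above the table; its x axis runs along the arm, z up. To be pushed on the flat upright side of the arm, never pinched.
- rocker (a joint): Rocker switch angle, rad: near 0 (up to 0.03) = off, its right end (towards -y of the warmer) stands up; 0.28 = on, right end fully down at a hard stop. Black, 40 mm long (y), 23 mm wide (x), in a low black frame (top 61 mm above the table), pivoted at mid-length. Stays where it is left. Pressing it over takes 2 to 3 N at rocker_press, which sinks about 4 mm.
- rocker_press (a point): Point on the upper face of the rocker's right half, 14 mm from its pivot, where to press straight down with a fingertip; about 68 mm above the table when off, 64 mm when on. Moves with the rocker. In the warmer's frame about x -52, y -132 mm.
- slide_a: Bystander, not part of the work: glass slide 26 by 76 mm, 2 mm thick, with a small resin block (12 by 20 mm, 19 mm high), lying loose on the warm plate, farthest from the dial. Origin: centre of its underside.
- slide_b: Bystander, not part of the work: a like slide, the middle one on the warm plate. Origin: centre of its underside.
- slide_c: Bystander, not part of the work: a like slide, the one on the warm plate nearest the dial. Origin: centre of its underside.
- objective_case: Bystander, not part of the work: round screw case, 42 mm across, 53 mm high, black lid, on the table to the right of the warmer near its front. Origin: centre of its underside.
- timer: Bystander, not part of the work: bench timer, 60 by 68 by 30 mm, on the table to the right of the warmer. Origin: centre of its underside.
- forceps: Bystander, not part of the work: steel forceps, 131 mm long, lying to the left of the warmer. Origin: middle of its underside.
- oil_dropper: Bystander, not part of the work: small dropper bottle, 33 mm across, 102 mm high, to the left of the warmer near its back. Origin: centre of its underside.
- marker_black: Bystander, not part of the work: marker pen, 135 mm long, lying on the table at the right. Origin: middle of its underside.

How it is judged (in metres and radians):
On the way, in this order (a step that is already met when the one before it is completed fails the run):
1. the dial rests four clicks clockwise of where it started, with the warmer still off (distance of dial_tip from where it was at the start of the episode between 0.0665 and 0.0717 m and value of joint thermostat below 3.9 rad and velocity of joint thermostat between -0.1 and 0.1 rad/s and value of joint rocker below 0.1 rad), for 0.3 s.
2. the rocker switch is pressed over to on (value of joint rocker above 0.22 rad), for 0.2 s.
At the end, for the whole second after the job is handed in: The dial rests exactly four clicks (120 degrees, within about 7) clockwise of its start, the rocker is over to on (more than 0.22 rad of its 0.28), and the slides lie still (distance of dial_tip from where it was at the start of the episode between 0.0665 and 0.0717 m and value of joint thermostat below 3.9 rad and velocity of joint thermostat between -0.1 and 0.1 rad/s and value of joint rocker above 0.22 rad and linear speed of each of slide_a, slide_b, slide_c below 0.02 m/s); the robot touches nothing.
It fails at once if the dial is pinched, or pushed with more than 30 N (contact force between the fingers and dial above 30 N).
It fails at once if a specimen slide is shifted (more than 12 mm) or lifted (distance of any of slide_a, slide_b, slide_c from where it was at the start of the episode above 0.012 m).
It fails at once if a bystander on the table is shifted (more than 25 mm) or lifted (distance of any of objective_case, timer, forceps, oil_dropper, marker_black from where it was at the start of the episode above 0.025 m).
It also fails if it takes over 54 s, if anything falls off the work surface, if the arm or the gripper's body presses on something with over 40 N, if the wrist force passes 120 N, or if a joint passes its speed limit or range.

## Robot

A 6-joint arm with a two-finger parallel gripper is mounted at the origin on a cart in front of the work surface, level with it; the furniture and walls round the work are solid. World frame = base frame: x ahead of the robot, y to its left, z up, the work surface at z = 0. Lengths are in mm, angles in rad, forces in N, time in s.
With the tool pointing down it reaches from about 300 to 775 mm from the base axis. Payload 14.6 kg.
Tool frame: the origin (TCP) lies on the centre line of the jaws, within the pads' length; the fingertips stand 19 mm ahead of it and the grasp point (between the pads) is the TCP (bot.tip_reach is the distance from the TCP to the fingertips, in mm); y points along the fingers, x is the direction in which the jaws open and shut, and the axes are right-handed (so a half turn about y gives the same grasp; the last joint's range is limited). The gripper opens to 85 mm and grips with 20 to 120 N. Pads are 22 mm wide; open, the fingers measure 114 mm over their backs; the gripper's body (76 mm by 85 mm) begins 54 mm behind the grasp point. The pads swing forward as they close: fully open they stand 13 mm farther back than shut.
Start: joints at [1.236, 0.3, 1.521, -0, 1.321, -0.067], TCP at [145.534, 530.386, 250.281] pointing down, gripper open.
Joint ranges: [-3.03, 3.03], [-0.79, 2.21], [0.23, 2.52], [-1.04, 4.18], [0, 3.07], [-2.55, 2.55]. Speed limits (rad/s): [2.22, 2.22, 2.57, 3.14, 3.14, 3.14].

## Interface

Orientations are given as a unit quaternion [w, x, y, z].
In Python, from rig import bot gives the robot as it stands. Calls block until the motion is done:
- bot.move_to(position, orientation): joint-space move of the TCP to a pose.
- bot.servo_line(position, attitude=None, speed=150, until_force=None): straight line of the TCP; attitude=None keeps the orientation; speed is the mean speed in mm/s. With until_force (N) it stops when the force on the tool has changed by that much, and returns True; else False.
- bot.move_joints(angles): joint-space move.
- bot.move_gripper(opening, grip_force=None): finger opening in mm; grip_force is the grip in N (None keeps the last); returns when the fingers have stopped.
- bot.dwell(seconds).
- bot.ik(position, orientation): joint angles nearest the present ones, or None.
- bot.read_state(): the state.
- bot.read_camera(name): name is "scene" or "side" or "wrist"; returns a dict with "image" (480x640x3 uint8, blue, green, red), "depth" (480x640 float32, mm along the optical axis (not along the pixel's ray), 0 where there is no reading), "fovy" (degrees; the focal length in pixels is half the picture's height over the tangent of half this angle, whatever the lens; pixels are square), "cx", "cy" (the principal point, pixels), "eye" and "attitude" of the camera in the world; the wrist camera has in their place "mount" (4x4, takes a point from camera to tool coordinates, whose origin is the TCP and whose axes are the tool frame's). Camera axes: x right, y down, z forward; pixel columns grow to the right and rows downward; lengths in mm; the calibration is good to about 2 mm. A picture is of the moment at which its call begins: read the wrist's pose just before it.
A pose or a line that the arm cannot do raises bot.MotionError and nothing moves.
- bot.finish_job(): hands the job in, once; it reports no verdict.
The state is a dict: "clock": time; "joint_positions": joint angles; "qvel": joint speeds; "effort": joint torques, N m; "ee_pos": TCP position; "tool_rot": TCP orientation; "ft_force": force on the tool from outside, world axes, zero at the start; "moment": the same for the moment, N m; "grip_width": finger opening in mm.
Only numpy, scipy, OpenCV 4.12 (cv2) and the standard library are available. Lean on these libraries where they do the work, as an engineer would, in place of code of your own. Each camera call takes 0.05 s, during which the arm holds its last target.

## Working session

There is one attempt and no reset: what is moved stays moved. The work goes in short steps, each a Python script; the robot and the scene stay as the last script left them, time stands still between calls to the robot, and variables do not carry over. Pictures are saved under pics/ and viewed, and the job is handed in when it is done.

```bash
mkdir -p pics; python3 - <<'E'
from rig import bot
import cv2,pickle
s=bot.read_state();print(s)
d={}
for n in("scene","side","wrist"):
    c=bot.read_camera(n);d[n]=c
    cv2.imwrite(f"pics/{n}0.png",c["image"]);print(n,{k:v for k,v in c.items() if k not in("image","depth")})
pickle.dump((s,d),open("c0.pkl","wb"))
E
```

```text
{'clock': 0.0, 'joint_positions': array([ 1.23638770e+00,  3.00501002e-01,  1.52161521e+00,  1.54060198e-05,
        1.32068111e+00, -6.66074201e-02]), 'qvel': array([-4.50504147e-04,  5.42092998e-04, -2.43551852e-03,  2.26974409e-05,
       -2.61579458e-04, -1.68585166e-03]), 'effort': array([-4.92908839e-04, -5.43508923e+01, -3.61796951e+01, -1.12236542e-04,
        4.02570498e-03,  1.89966647e-05]), 'ee_pos': array([145.46795096, 530.18717833, 249.6904553 ]), 'tool_rot': array([-0.56204473,  0.56250624,  0.42841475, -0.42913081]), 'ft_force': array([-0.05091697, -0.87899428, -0.13368401]), 'moment': array([-0.03920808,  0.03286178, -0.01878455]), 'grip_width': 85.14288574848555}
scene {'fovy': 50.43799256993708, 'cx': 318.69754681231757, 'cy': 238.20400664949656, 'eye': array([ -27.34755832,  491.85805233, 1048.41677528]), 'attitude': array([ 0.12969108, -0.39123248,  0.85979572, -0.30144432])}
side {'fovy': 48.337941807483595, 'cx': 320.4924290618932, 'cy': 246.35319449801466, 'eye': array([ 297.90085911, -815.90432199,  796.51641207]), 'attitude': array([-0.41299877,  0.90020861, -0.12051194,  0.06733014])}
wrist {'fovy': 60.393876415030824, 'cx': 324.39129086679793, 'cy': 235.616992910878, 'mount': array([[ 9.99999908e-01, -2.55514469e-04,  3.45658759e-04,
         1.32233537e+00],
       [-4.09584128e-04, -3.22432330e-01,  9.46592428e-01,
        -1.24903074e+02],
       [-1.30416503e-04, -9.46592482e-01, -3.22432405e-01,
         8.19482547e+01],
       [ 0.00000000e+00,  0.00000000e+00,  0.00000000e+00,
         1.00000000e+00]])}
```

View pics/scene0.png

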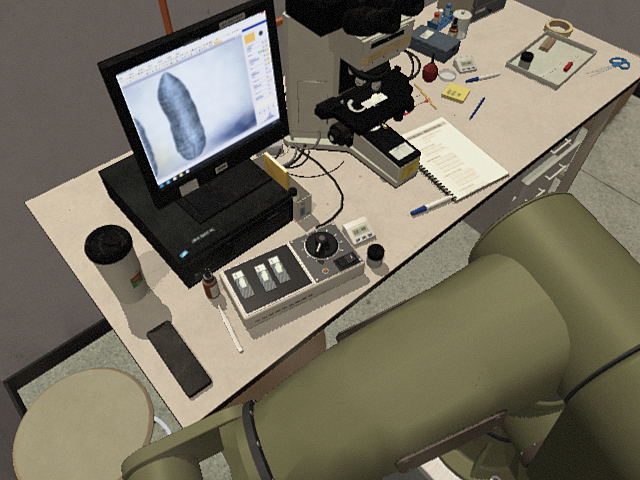

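View pics/side0.png

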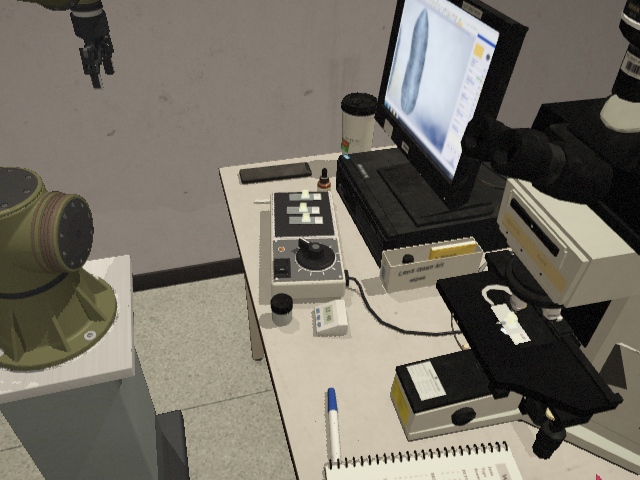

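View pics/wrist0.png

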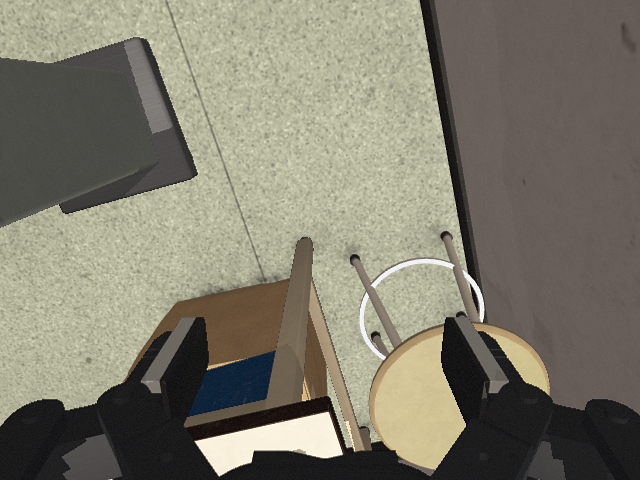

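The scene view shows the warmer near (295,275), with its dial at (320,245) and rocker at (345,262). In the side view the dial is at (316,256) and the rocker at (282,268). I'll enlarge both.

```bash
cat > h.py <<'E'
import numpy as np,pickle,cv2
from scipy.spatial.transform import Rotation as R
def rot(q): return R.from_quat(np.asarray(q)[[1,2,3,0]])
def camT(c,s=None):
    if "eye" in c: return rot(c["attitude"]).as_matrix(),np.array(c["eye"])
    Rt=rot(s["tool_rot"]).as_matrix();M=c["mount"]
    return Rt@M[:3,:3],s["ee_pos"]+Rt@M[:3,3]
def f(c): return 240/np.tan(np.radians(c["fovy"]/2))
def ray(c,u,v,s=None):
    A,e=camT(c,s);return A@np.array([(u-c["cx"])/f(c),(v-c["cy"])/f(c),1.]),e
def on_z(c,u,v,z,s=None):
    d,e=ray(c,u,v,s);return e+d*(z-e[2])/d[2]
def dep(c,u,v,s=None):
    d,e=ray(c,u,v,s);return e+d*c["depth"][int(round(v)),int(round(u))]
def proj(c,p,s=None):
    A,e=camT(c,s);q=A.T@(np.asarray(p)-e);return np.array([c["cx"]+f(c)*q[0]/q[2],c["cy"]+f(c)*q[1]/q[2]])
def crop(img,x0,y0,w,h,k,fn):
    cv2.imwrite(fn,cv2.resize(img[y0:y0+h,x0:x0+w],None,fx=k,fy=k,interpolation=cv2.INTER_CUBIC))
E
python3 - <<'E'
from h import *
s,d=pickle.load(open("c0.pkl","rb"))
crop(d["scene"]["image"],210,215,180,130,4,"pics/sc1.png")
crop(d["side"]["image"],255,175,110,170,3.5,"pics/si1.png")
E
```

```text
(no output)
```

View pics/sc1.png

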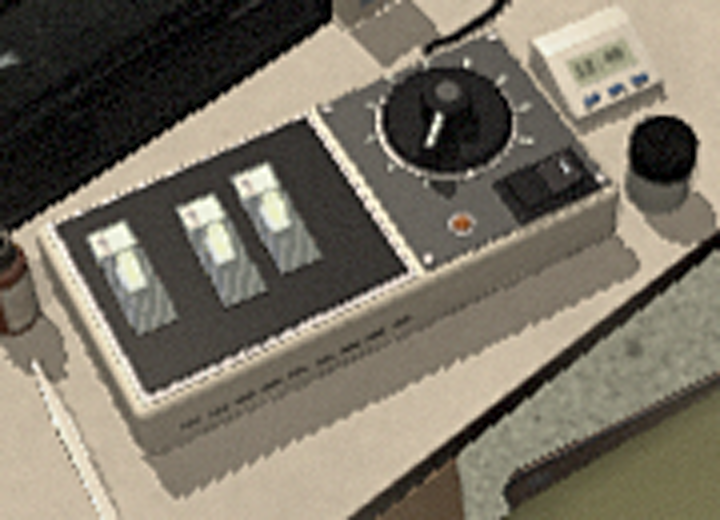

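View pics/si1.png

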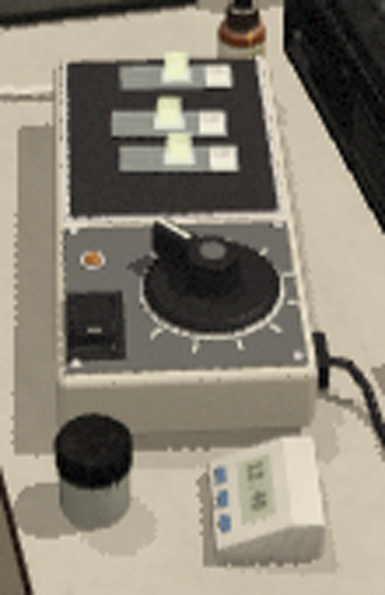

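```bash
python3 - <<'E'
from h import *
s,d=pickle.load(open("c0.pkl","rb"))
S,T=d["scene"],d["side"]
def sc(x,y): return 210+(x+.5)/4-.5,215+(y+.5)/4-.5
def si(x,y): return 255+(x+.5)/3.5-.5,175+(y+.5)/3.5-.5
for n,c,g,pts in(("scene",S,sc,dict(RF=(614,192),LF=(145,408),LB=(42,225),RB=(497,38))),("side",T,si,dict(RF=(62,378),RB=(313,374),LB=(270,58),LF=(62,60)))):
    P={k:on_z(c,*g(*p),59) for k,p in pts.items()}
    for k in P: print(n,k,P[k].round(1),dep(c,*g(*pts[k])).round(1))
    print("front len",np.linalg.norm(P["RF"]-P["LF"]),"depth",np.linalg.norm(P["RF"]-P["RB"]),np.linalg.norm(P["LF"]-P["LB"]),"ctr",sum(P.values())/4, "yaw",[np.degrees(np.arctan2(*(P[a]-P[b])[1::-1])) for a,b in(("LF","RF"),("LB","RB"),("RB","RF"),("LB","LF"))])
print("hub scene",on_z(S,*sc(449,92),89),dep(S,*sc(449,92)),"side",on_z(T,*si(213,247),89),dep(T,*si(213,247)))
print("tip line scene",on_z(S,*sc(429,144),89),on_z(S,*sc(438,117),89),"side",on_z(T,*si(160,222),89),on_z(T,*si(188,238),89))
E
```

```text
scene RF [426.3 -65.2  59. ] [427.4 -66.5  56.6]
scene LF [490.7 233.   59. ] [490.1 233.2  60.1]
scene LB [629.  206.1  59. ] [632.5 204.6  53.7]
scene RB [560.3 -92.9  59. ] [559.2 -91.7  61. ]
front len 304.99329180573676 depth 136.92016186545717 140.83570800574472 ctr [526.57316625  70.24922887  59.        ] yaw [np.float64(77.80181410603358), np.float64(77.07557862211708), np.float64(-11.705269520738486), np.float64(-10.98357851934824)]
side RF [427.1 -72.3  59. ] [428.2 -66.4  53.2]
side RB [ 564.5 -104.6   59. ] [567.5 -96.4  50.5]
side LB [630.8 200.   59. ] [658.2 283.7  -1.8]
side LF [491.4 232.3  59. ] [5.068e+02 3.155e+02 4.000e-01]
front len 311.2971234397788 depth 141.09371297418605 143.07580581290938 ctr [528.44281327  63.85539451  59.        ] yaw [np.float64(78.08702687468505), np.float64(77.72096112615742), np.float64(-13.249275356558298), np.float64(-13.064431411666266)]
hub scene [530.11497388 -24.84855149  89.        ] [527.85488933 -22.75370109  92.88970182] side [529.37697977 -17.98587653  89.        ] [529.72381094 -16.79031914  87.93989608]
tip line scene [508.58090501   9.96071355  89.        ] [520.19139779  -7.31451396  89.        ] side [505.05483714  11.78627803  89.        ] [517.34319462  -6.50959944  89.        ]
```

The warmer's yaw is about -12.4°. The hub is near (530,-21) and the arm points about 135° in the warmer frame, so the dial starts at click 0. Next is a close wrist view with the fingers shut.

```bash
cat >> h.py <<'E'
def quat(zdir):  # tool down, tool z along world heading zdir (rad)
    z=np.array([np.cos(zdir),np.sin(zdir),0]);y=np.array([0,0,-1.]);x=np.cross(y,z)
    q=R.from_matrix(np.stack([x,y,z],1)).as_quat();return q[[3,0,1,2]]
def ang(q): # heading of tool z
    return np.degrees(np.arctan2(*rot(q).as_matrix()[1::-1,2]))
E
python3 - <<'E'
from h import *
from rig import bot
s=bot.read_state();print(ang(s["tool_rot"]),rot(s["tool_rot"]).as_matrix().round(2))
for h in range(-180,180,30):
    r=[]
    for p in((530,-22,220),(530,-22,95)):
        q=bot.ik(p,quat(np.radians(h)));r.append(None if q is None else np.round(q,2))
    print(h,r)
E
```

```text
164.65718847275443 [[ 0.26 -0.   -0.96]
 [ 0.96 -0.    0.26]
 [-0.   -1.    0.  ]]
-180 [array([-0.11,  0.28,  1.61, -0.  ,  1.24, -1.68]), array([-0.11,  0.44,  1.72, -0.  ,  0.98, -1.68])]
-150 [array([-0.11,  0.28,  1.61, -0.  ,  1.24, -2.2 ]), array([-0.11,  0.44,  1.72, -0.  ,  0.98, -2.2 ])]
-120 [None, None]
-90 [None, None]
-60 [array([-0.11,  0.28,  1.61, -0.  ,  1.24,  2.51]), array([-0.11,  0.44,  1.72, -0.  ,  0.98,  2.51])]
-30 [array([-0.11,  0.28,  1.61, -0.  ,  1.24,  1.98]), array([-0.11,  0.44,  1.72, -0.  ,  0.98,  1.98])]
0 [array([-0.11,  0.28,  1.61, -0.  ,  1.24,  1.46]), array([-0.11,  0.44,  1.72, -0.  ,  0.98,  1.46])]
30 [array([-0.11,  0.28,  1.61, -0.  ,  1.24,  0.94]), array([-0.11,  0.44,  1.72, -0.  ,  0.98,  0.94])]
60 [array([-0.11,  0.28,  1.61, -0.  ,  1.24,  0.41]), array([-0.11,  0.44,  1.72, -0.  ,  0.98,  0.41])]
90 [array([-0.11,  0.28,  1.61, -0.  ,  1.24, -0.11]), array([-0.11,  0.44,  1.72, -0.  ,  0.98, -0.11])]
120 [array([-0.11,  0.28,  1.61, -0.  ,  1.24, -0.63]), array([-0.11,  0.44,  1.72, -0.  ,  0.98, -0.63])]
150 [array([-0.11,  0.28,  1.61, -0.  ,  1.24, -1.16]), array([-0.11,  0.44,  1.72, -0.  ,  0.98, -1.16])]
```

```bash
python3 - <<'E'
from h import *
from rig import bot
s,d=pickle.load(open("c0.pkl","rb"))
for n,c in d.items():
    if n=="wrist": continue
    A,e=camT(c);v,u=np.mgrid[0:480:2,0:640:2];D=c["depth"][::2,::2]
    P=(np.stack([(u-c["cx"])/f(c),(v-c["cy"])/f(c),np.ones(u.shape)],-1)*D[...,None])@A.T+e
    m=(D>0)&(P[...,2]>95)&(P[...,0]>250)&(np.abs(P[...,1])<700)&(np.hypot(P[...,0],P[...,1])<760)
    Q=P[m]
    for y in range(-700,700,100):
        k=Q[(Q[:,1]>=y)&(Q[:,1]<y+100)]
        if len(k): print(n,y,len(k),"rmin",np.hypot(k[:,0],k[:,1]).min().round(),"xmin",k[:,0].min().round(),"zmax",k[:,2].max().round())
E
```

```text
scene -500 37 rmin 708.0 xmin 573.0 zmax 504.0
scene -400 363 rmin 675.0 xmin 573.0 zmax 515.0
scene -300 162 rmin 698.0 xmin 633.0 zmax 503.0
scene -100 190 rmin 671.0 xmin 671.0 zmax 257.0
scene 0 430 rmin 672.0 xmin 669.0 zmax 255.0
scene 100 316 rmin 679.0 xmin 667.0 zmax 219.0
scene 200 198 rmin 664.0 xmin 620.0 zmax 121.0
side -500 150 rmin 711.0 xmin 587.0 zmax 517.0
side -400 1061 rmin 688.0 xmin 584.0 zmax 523.0
side -300 142 rmin 701.0 xmin 634.0 zmax 501.0
side -100 280 rmin 671.0 xmin 669.0 zmax 252.0
side 0 434 rmin 670.0 xmin 669.0 zmax 252.0
side 100 232 rmin 679.0 xmin 668.0 zmax 233.0
side 200 110 rmin 661.0 xmin 617.0 zmax 112.0
```

```bash
python3 - <<'E'
from h import *
from rig import bot
bot.move_to([515,-15,240],quat(np.pi))
bot.move_gripper(0)
bot.dwell(.2)
s=bot.read_state();d={}
for n in("scene","side","wrist"): d[n]=bot.read_camera(n);
cv2.imwrite("pics/w2.png",d["wrist"]["image"])
crop(d["side"]["image"],230,110,160,140,4,"pics/si2.png")
pickle.dump((s,d),open("c1.pkl","wb"));print(s["clock"],s["ee_pos"],s["grip_width"],s["ft_force"])
E
```

```text
3.4667 [515.00569459 -15.0041454  239.99350721] -0.1642245202977562 [-0.48989358  0.05914469  0.58476873]
```

View pics/w2.png

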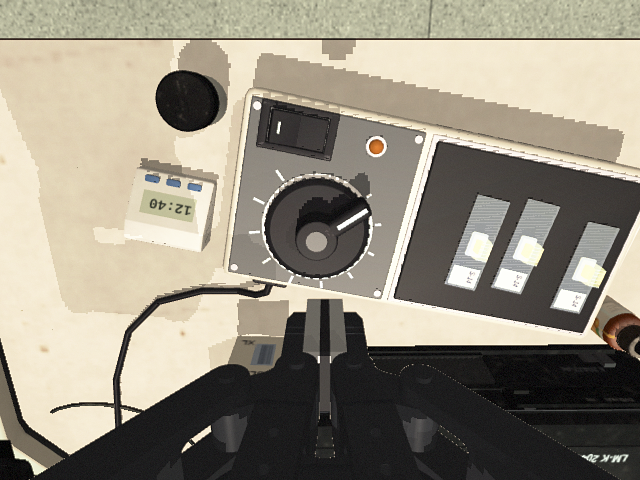

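View pics/si2.png

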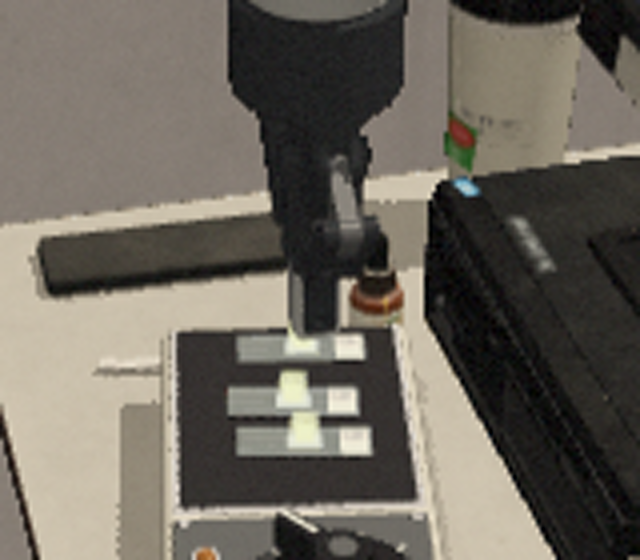

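The wrist view shows the hub at (316,241), the arm's white line from about (338,229) to (369,210), and the rocker at (297,130). The raised end carries a white mark at left (278,127). I'll enlarge it.

```bash
python3 - <<'E'
from h import *
s,d=pickle.load(open("c1.pkl","rb"));c=d["wrist"]
crop(c["image"],225,75,200,150,4,"pics/w2a.png")
crop(c["image"],230,170,200,150,4,"pics/w2b.png")
E
```

```text
(no output)
```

View pics/w2a.png

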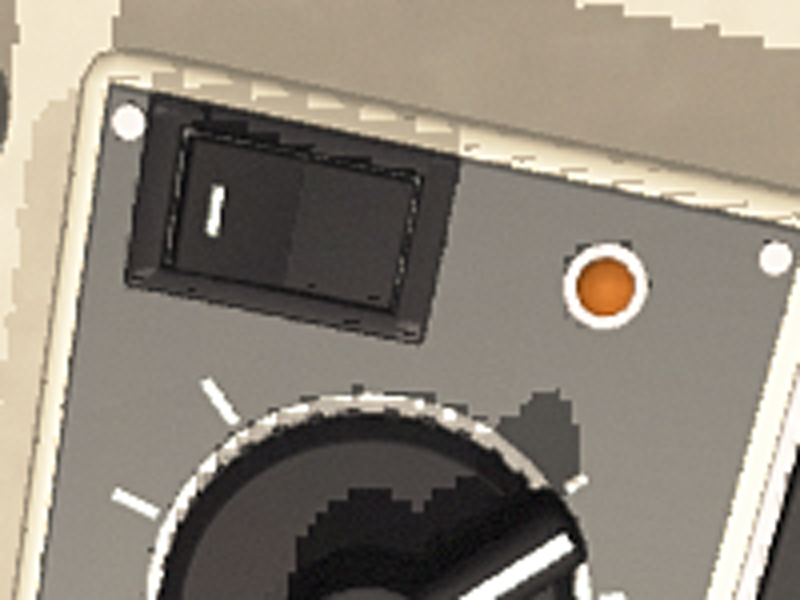

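View pics/w2b.png

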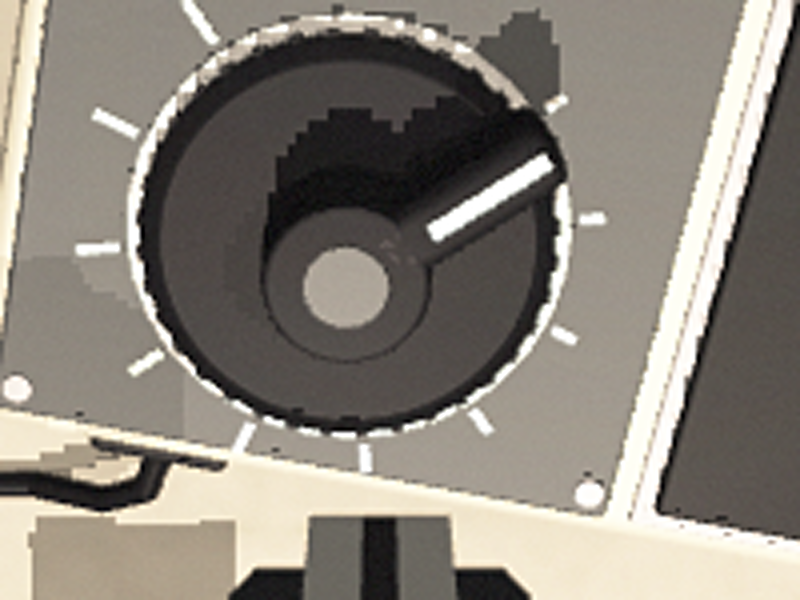

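```bash
python3 - <<'E'
from h import *
s,d=pickle.load(open("c1.pkl","rb"));c=d["wrist"]
A=lambda x,y:(225+(x+.5)/4-.5,75+(y+.5)/4-.5)
B=lambda x,y:(230+(x+.5)/4-.5,170+(y+.5)/4-.5)
hub=on_z(c,*B(346,287),89,s);print("hub",hub,dep(c,*B(346,287),s))
t1=on_z(c,*B(546,160),89,s);t0=on_z(c,*B(433,235),89,s)
print("arm",t1,t0,"r",np.hypot(*(t1-hub)[:2]),np.hypot(*(t0-hub)[:2]),"ang",np.degrees(np.arctan2(*(t1-hub)[1::-1])),np.degrees(np.arctan2(*(t1-t0)[1::-1])))
ticks=[(557,103),(593,218),(567,335),(483,421),(365,457),(243,437),(146,362),(97,248),(115,122),(200,18)]
T=np.array([on_z(c,*B(*p),58,s) for p in ticks])
M=np.c_[2*T[:,:2],np.ones(10)];x=np.linalg.lstsq(M,(T[:,:2]**2).sum(1),rcond=None)[0];print("tick centre",x[:2],np.degrees(np.arctan2(T[:,1]-x[1],T[:,0]-x[0])).round(1),"r",np.hypot(*(T[:,:2]-x[:2]).T).round(1))
scr=dict(RF=A(129,121),LF=A(776,258),RB=B(17,388),LB=B(590,494))
S={k:on_z(c,*p,58,s) for k,p in scr.items()};print(S)
print("yaw",[np.degrees(np.arctan2(*(S[a]-S[b])[1::-1])) for a,b in(("LF","RF"),("LB","RB"),("RB","RF"),("LB","LF"))])
print("rocker corners(61)",[on_z(c,*A(*p),62,s).round(1) for p in((188,128),(420,180),(170,266),(400,312))],"mark",on_z(c,*A(215,210),69,s),dep(c,*A(215,230),s))
yaw=np.radians(-12.5);r=np.array([[np.cos(yaw),-np.sin(yaw)],[np.sin(yaw),np.cos(yaw)]])
for ctr in(hub[:2],x[:2]): print("press pred",ctr+r@np.array([-70,-42]))
P=s["ee_pos"]
for p in([0,0,0],[14.5,19,11],[-14.5,19,11],[14.5,19,-11],[11,19,11],[0,19,11]): print(p,proj(c,P+rot(s["tool_rot"]).apply(p),s).round(1))
# slide_c right edge
for u,v in((478,193),(444,286),(509,199)): print("slide_c",on_z(c,u,v,61,s),dep(c,u,v,s))
E
```

```text
hub [531.69781032 -19.79810847  89.        ] [531.1597803  -19.76696714  90.50942434]
arm [508.38982486  14.95265222  89.        ] [522.00820623  -4.45344107  89.        ] r 41.843488790375176 18.147926739686415 ang 123.85049676220132 125.05956601493801
tick centre [531.15271349 -20.73659455] [ 122.1   93.1   63.8   34.6    4.6  -25.4  -55.4  -85.9 -116.6 -147.5] r [48.  48.6 49.4 49.2 48.7 48.8 48.5 48.5 48.8 49.6]
{'RF': array([439.93523458, -61.79334852,  58.        ]), 'LF': array([463.73331224,  54.72595977,  58.        ]), 'RB': array([564.34540152, -86.93154358,  58.        ]), 'LB': array([588.1133802 ,  29.61661747,  58.        ])}
yaw [np.float64(78.45658644555262), np.float64(78.4735727789544), np.float64(-11.423322553950442), np.float64(-11.413244187418869)]
rocker corners(61) [array([441. , -50.9,  62. ]), array([449.8, -10.2,  62. ]), array([464.7, -55.1,  62. ]), array([472.9, -13.7,  62. ])] mark [454.45785867 -45.91193025  69.        ] [457.84933075 -46.04288412  68.91945046]
press pred [454.26662603 -45.65176779]
press pred [453.72152921 -46.59025387]
[0, 0, 0] [321.6 341.2]
[14.5, 19, 11] [359.4 288.7]
[-14.5, 19, 11] [284.2 288.7]
[14.5, 19, -11] [357.9 338.1]
[11, 19, 11] [350.4 288.7]
[0, 19, 11] [321.8 288.7]
slide_c [503.09772699 101.63993538  61.        ] [503.18479267 101.78443288  60.62061762]
slide_c [580.20544807  83.26555944  61.        ] [579.94908291  83.09557111  61.53052947]
slide_c [507.73298375 125.63349726  61.        ] [507.58515318 125.35575299  61.60401612]
```

Ten tick angles, 30° apart, fit a yaw of -11.5° with the axis at (531.3,-20.5). The arm points at 123.5° in the world, which is 135° in the warmer frame, so the dial is at click 0. The press point prediction from the axis (454,-46) agrees with the image. I'll position the finger behind the arm and touch it gently.

```bash
cat >> h.py <<'E'
AX=np.array([531.3,-20.5]);PHI0=123.5
def fp(phi,off,z=93.,r=34.):
    a=np.radians(phi);u=np.array([np.cos(a),np.sin(a)]);n=np.array([-u[1],u[0]])
    p=AX+r*u+off*n;return [p[0],p[1],z],quat(a+np.pi/2)
E
python3 - <<'E'
from h import *
from rig import bot
p,q=fp(PHI0,28,150);bot.move_to(p,q)
p,q=fp(PHI0,28);bot.servo_line(p,q,speed=60)
bot.dwell(.2);print(bot.read_state()["ft_force"])
p,q=fp(PHI0,14);r=bot.servo_line(p,q,speed=10,until_force=2.5)
s=bot.read_state();d={}
a=np.radians(PHI0);n=np.array([-np.sin(a),np.cos(a)])
print(r,s["clock"],s["ee_pos"],s["ft_force"],"off",(s["ee_pos"][:2]-AX)@n)
for k in("scene","side","wrist"): d[k]=bot.read_camera(k)
cv2.imwrite("pics/w3.png",d["wrist"]["image"]);crop(d["side"]["image"],255,175,110,150,4,"pics/si3.png")
pickle.dump((s,d),open("c2.pkl","wb"))
E
```

```text
[ 0.21993598 -0.79174166  0.26181107]
True 6.4417 [496.61382104  -2.51784302  92.69298009] [-0.567887    0.15255229  0.98357992] off 18.99929534397849
```

View pics/w3.png

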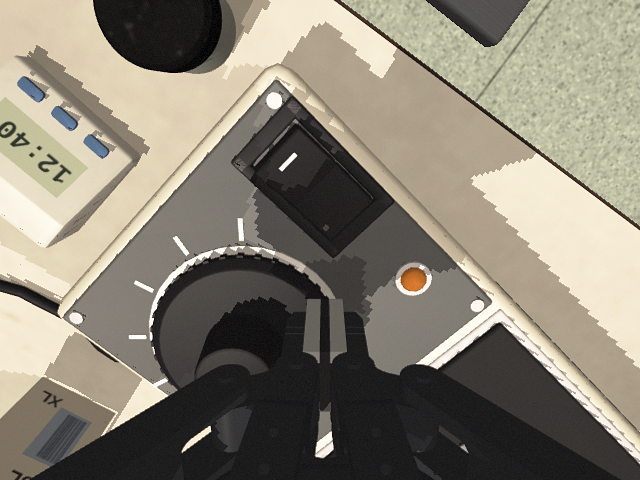

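View pics/si3.png

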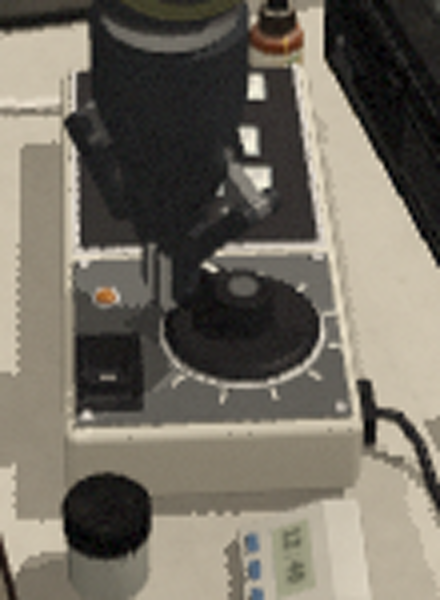

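The finger sits behind the arm with its tip over the skirt, and contact is at about 18 mm offset, close to the expected 17.5. I'll push round for two clicks and check.

```bash
python3 - <<'E'
from h import *
from rig import bot
for a in np.arange(0,53,6.5):
    p,q=fp(PHI0-a,17.5);bot.servo_line(p,q,speed=18)
    s=bot.read_state();phi=np.radians(PHI0-a)
    print(a,s["clock"],"tang",(s["ft_force"][:2]@[-np.sin(phi),np.cos(phi)]).round(2),"perr",np.hypot(*(s["ee_pos"][:2]-p[:2])).round(2))
s=bot.read_state();d={k:bot.read_camera(k) for k in("scene","side","wrist")}
img=np.hstack([cv2.resize(d["scene"]["image"][215:300,270:370],None,fx=4,fy=4),cv2.resize(d["side"]["image"][215:300,265:355],None,fx=4,fy=4)])
cv2.imwrite("pics/m4.png",img)
pickle.dump((s,d),open("c3.pkl","wb"))
E
```

```text
0.0 6.8417 tang 4.77 perr 0.72
6.5 7.2333 tang 3.42 perr 0.33
13.0 7.625 tang 0.07 perr 0.27
19.5 8.0167 tang 0.53 perr 0.09
26.0 8.4083 tang -0.31 perr 0.1
32.5 8.8 tang 3.82 perr 0.41
39.0 9.1917 tang -0.41 perr 0.07
45.5 9.5833 tang -0.58 perr 0.03
52.0 9.975 tang 0.47 perr 0.11
```

View pics/m4.png

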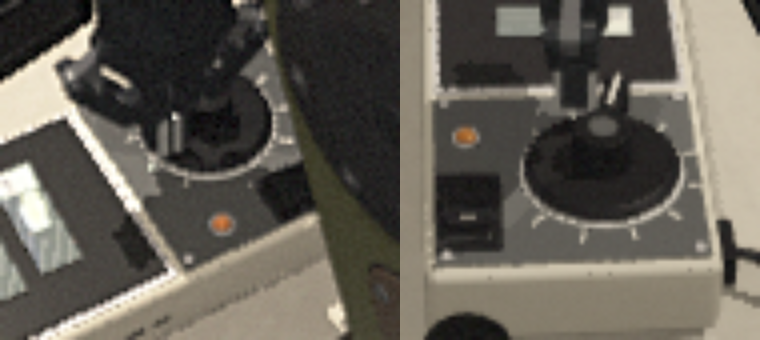

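The dial is at click 2. In the side view the arm points away from the camera, about 60° from the start. Forces stayed under 5 N. I'll carry on past the 105° boundary, stopping at 108.

```bash
python3 - <<'E'
from h import *
from rig import bot
for a in [58,64,70,76,82,88,94,98,102,105,108]:
    p,q=fp(PHI0-a,17.5);bot.servo_line(p,q,speed=15)
    s=bot.read_state();phi=np.radians(PHI0-a)
    print(a,s["clock"],"tang",(s["ft_force"][:2]@[-np.sin(phi),np.cos(phi)]).round(2),"perr",np.hypot(*(s["ee_pos"][:2]-p[:2])).round(2))
bot.dwell(.3)
s=bot.read_state();d={k:bot.read_camera(k) for k in("scene","side","wrist")}
img=np.hstack([cv2.resize(d["scene"]["image"][215:300,270:370],None,fx=4,fy=4),cv2.resize(d["side"]["image"][215:300,265:355],None,fx=4,fy=4)])
cv2.imwrite("pics/m5.png",img);print(s["ft_force"])
pickle.dump((s,d),open("c4.pkl","wb"))
E
```

```text
58 10.5417 tang 0.66 perr 0.15
64 10.9583 tang 2.69 perr 0.26
70 11.375 tang 1.18 perr 0.13
76 11.7917 tang -0.14 perr 0.07
82 12.2083 tang 0.44 perr 0.06
88 12.625 tang 0.06 perr 0.12
94 13.0417 tang 3.34 perr 0.34
98 13.3667 tang 2.69 perr 0.1
102 13.6917 tang 0.26 perr 0.12
105 13.975 tang -0.11 perr 0.11
108 14.2583 tang 0.88 perr 0.01
[-0.60292119 -0.1103869   0.42463167]
```

View pics/m5.png

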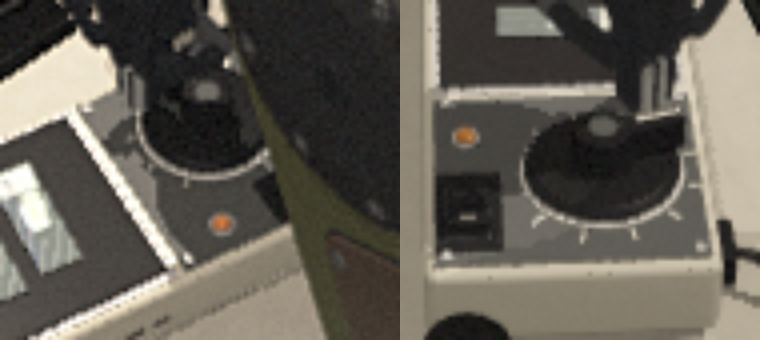

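The arm now points to the back (click 4) and the finger is unloaded. I'll back off, lift and verify from above.

```bash
python3 - <<'E'
from h import *
from rig import bot
p,q=fp(PHI0-108,24);bot.servo_line(p,q,speed=40)
p,q=fp(PHI0-108,24,180);bot.servo_line(p,q,speed=100)
bot.move_to([515,-15,240],quat(np.pi));bot.dwell(.3)
s=bot.read_state();c=bot.read_camera("wrist");pickle.dump((s,{"wrist":c}),open("c5.pkl","wb"))
crop(c["image"],225,80,240,180,3.3,"pics/w6.png");print(s["clock"])
for q in np.arange(-0,-151,-30): pass
print("exp tip px", {k:proj(c,[AX[0]+40*np.cos(np.radians(PHI0-30*k)),AX[1]+40*np.sin(np.radians(PHI0-30*k)),89],s).round(1) for k in(3,4,5)})
E
```

```text
17.5583
exp tip px {3: array([345.4, 283.6]), 4: array([318.8, 291.7]), 5: array([291.2, 286.7])}
```

View pics/w6.png

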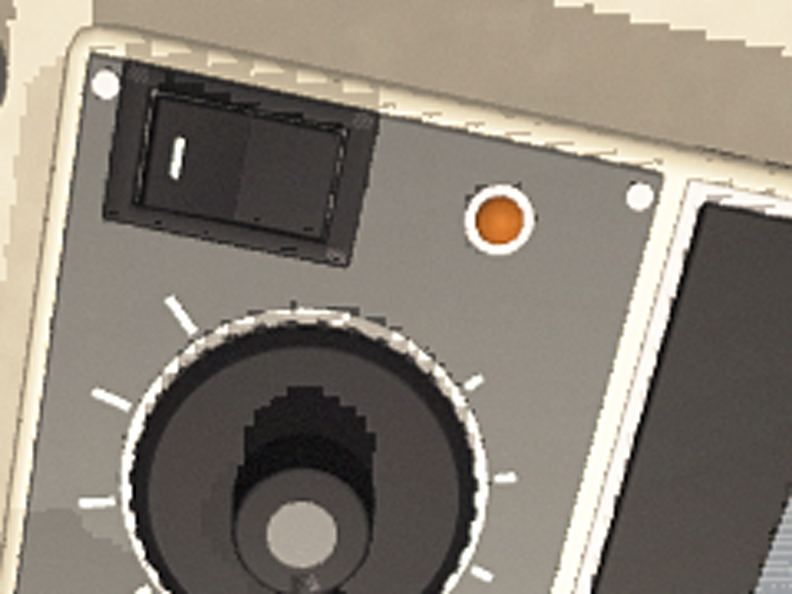

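```bash
python3 - <<'E'
from h import *
s,d=pickle.load(open("c5.pkl","rb"));c=d["wrist"]
crop(c["image"],240,190,160,130,5,"pics/w7.png")
E
```

```text
(no output)
```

View pics/w7.png

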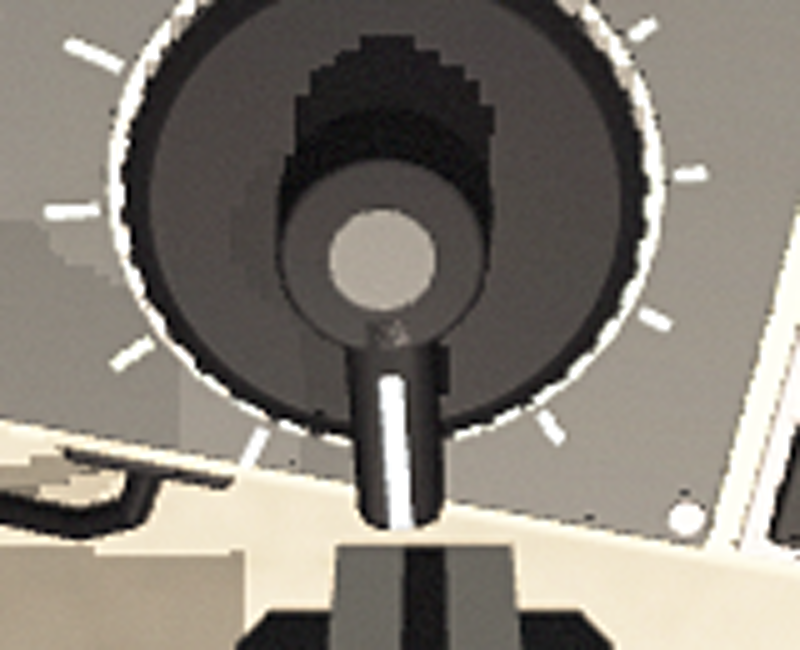

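The arm tip is at about (320,293) against an expected (319,292) for click 4, so the dial is right. The switch is still off. Now I'll press the rocker.

```bash
python3 - <<'E'
from h import *
from rig import bot
y=np.radians(-11.5);r=np.array([[np.cos(y),-np.sin(y)],[np.sin(y),np.cos(y)]])
p=AX+r@np.array([-70,-44.5]);q=quat(np.pi+y);print(p)
bot.move_to([*p,150],q);bot.servo_line([*p,97],q,speed=60);bot.dwell(.2);print(bot.read_state()["ft_force"])
h=bot.servo_line([*p,78],q,speed=10,until_force=15)
s=bot.read_state();print(h,s["clock"],s["ee_pos"],s["ft_force"])
bot.dwell(.3);s=bot.read_state();print(s["ee_pos"],s["ft_force"])
bot.servo_line([*p,150],q,speed=80)
bot.move_to([515,-15,240],quat(np.pi));bot.dwell(.3)
s=bot.read_state();d={k:bot.read_camera(k) for k in("scene","side","wrist")};pickle.dump((s,d),open("c6.pkl","wb"))
cv2.imwrite("pics/w8.png",d["wrist"]["image"]);print(s["clock"],s["ft_force"])
c=d["wrist"]
y2=AX+r@np.array([-70,-42]);u,v=proj(c,[*y2,66],s);print(u,v,dep(c,u,v,s))
L=AX+r@np.array([-70,-14]);u,v=proj(c,[*L,66],s);print(u,v,dep(c,u,v,s))
s0,d0=pickle.load(open("c5.pkl","rb"));c0=d0["wrist"]
for P in(y2,L): u,v=proj(c0,[*P,66],s0);print("before",dep(c0,u,v,s0))
E
```

```text
[453.83339759 -50.15089395]
[-0.68861083  0.20595699 -0.12376588]
True 20.6833 [453.98533142 -50.3013971   83.2209347 ] [-2.64672536  0.33367173  7.79091072]
[454.00254871 -50.3020918   83.23419178] [-3.1763346  -0.31065099  8.24678274]
22.8083 [-0.16173058 -0.43849176  1.61368076]
276.52040029225634 127.5988328371717 [454.35453064 -47.73678959  65.68067179]
315.69023833031974 135.71607558833364 [459.54139484 -20.18078852  70.14888167]
before [454.02341379 -47.20518526  70.4018272 ]
before [460.04328165 -20.29350328  64.54458024]
```

View pics/w8.png

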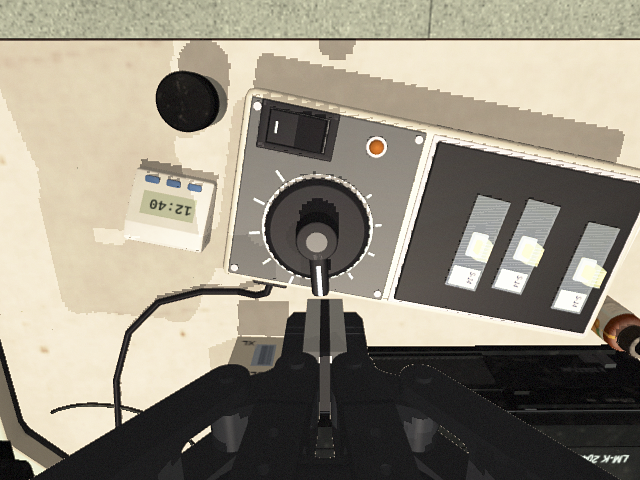

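```bash
python3 - <<'E'
from h import *
y=np.radians(-11.5);r=np.array([[np.cos(y),-np.sin(y)],[np.sin(y),np.cos(y)]])
for fn in("c5.pkl","c6.pkl"):
    s,d=pickle.load(open(fn,"rb"));c=d["wrist"]
    v,u=np.mgrid[90:170,250:350];A,e=camT(c,s)
    P=(np.stack([(u-c["cx"])/f(c),(v-c["cy"])/f(c),np.ones(u.shape)],-1)*c["depth"][90:170,250:350][...,None])@A.T+e
    w=(P.reshape(-1,3)[:,:2]-AX)@r+[18,-90];z=P.reshape(-1,3)[:,2]
    k=np.abs(w[:,0]+52)<7
    for lo,hi in((-134,-121),(-115,-102)):
        m=k&(w[:,1]>lo)&(w[:,1]<hi);print(fn,lo,hi,m.sum(),"mean",z[m].mean().round(2),"slope",np.polyfit(w[m,1],z[m],1)[0].round(3))
E
```

```text
c5.pkl -134 -121 393 mean 68.6 slope -0.3
c5.pkl -115 -102 373 mean 65.56 slope 0.002
c6.pkl -134 -121 373 mean 65.33 slope -0.013
c6.pkl -115 -102 376 mean 68.01 slope 0.291
```

The depth data show each rocker face turned by 0.29 rad, so it is fully on. The wrist image shows the dial still at click 4 (tip at (320,293)) and the slides unmoved. The arm is clear.

```bash
python3 -c "
from rig import bot
bot.finish_job();print(bot.read_state()['clock'])"
```

```text
the job is handed in; nothing more can be done
the job is handed in; nothing more can be done
```

I turned the dial exactly four clicks clockwise with the warmer still off, then switched the warmer on and handed the job in at about 23 s of the 54 s allowed. The hand-in gives no verdict.

- **Dial:** It started at click 0. I pushed the arm round with closed fingertips and stopped just past the last half-way point, so it snapped into click 4 by itself. The force readings between push steps stayed under 5 N. From above, the arm tip was within about 2 pixels of where click 4 should be, and it was still there after the rocker press.
- **Rocker:** I pressed the raised end until the force limit of 15 N stopped the move. Depth readings before and after show it tilted by about 0.29 rad, which matches fully on (0.28).
- **Surroundings:** In the last wrist picture the slides, timer and objective case look unmoved. I did not look at the forceps or marker again, or recheck the dropper closely, but the arm never worked near them.
- **Disagreement:** The first estimates of the warmer's centre from the scene and side cameras differed by about 6 mm, and put the dial 4 to 5 mm off the measured hub. I used the closer wrist view, where the hub, the tick ring and the predicted rocker position agreed to 1–2 mm.

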